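# Seat the specimen plate with the swing clip

### The arm

A 7-joint arm with a two-finger parallel gripper is mounted at the origin on the work surface. World frame = base frame: x ahead of the robot, y to its left, z up, the work surface at z = 0. Lengths are in m, angles in rad, forces in N, time in s.
With the tool pointing down it reaches from about 0.4 to 0.85 m from the base axis. Payload 6.9 kg.
Tool frame: the origin (TCP) lies midway between the tips of the shut fingers; the grasp point (between the pads) lies 19 mm behind it (ctrl.hold_point_z is the distance from the TCP to the grasp point, in m); z points along the fingers, y is the direction in which the jaws open and shut (so a half turn about z gives the same grasp; the last joint's range is limited). The gripper opens to 85 mm and grips with 20 to 120 N. Pads are 22 mm wide; open, the fingers measure 114 mm over their backs; the gripper's body (76 mm by 85 mm) begins 54 mm behind the grasp point. The pads swing forward as they close: fully open they stand 13 mm farther back than shut.
Start: joints at [-1.036, 0.507, -0.238, 1.5, 0.126, 1.149, -0.155], TCP at [0.26, 0.568, 0.231] pointing down, gripper open.
Joint ranges: [-3.08, 3.08], [-0.24, 2.05], [-1.43, 1.35], [0, 2.5], [-1.52, 4.66], [0.17, 1.96], [-2.89, 2.89]. Speed limits (rad/s): [2.39, 2.39, 3.14, 3.14, 3.14, 3.14, 3.14].

### API

Orientations are given as a rotation vector (axis times angle).
In Python, from cell import status, capture, camera_info, workorder, ctrl gives the robot as it stands.
- The arm moves only by the tool servo_tool, never from a script. Its argument "steps" is a list of rows, each an object with "dp": the shift along the tool's x, y, z in m, a list of three; "spin": the turn about the tool's z in rad; "claw": the closure, from 0 (fully open) to 1 (shut). A call has exactly 5 rows; each row is the pose to reach, as a shift and turn from the pose commanded when the call began, along the tool's axes at that moment; what a row does not reach only later rows make up. A row lasts 1/10 s, in which the tool goes at most 50 mm and 8.59 degrees, less where a joint would pass 70% of its speed; a pose out of reach is approached as far as the arm can. A call with a gripper value outside its range is refused whole. The fingers move at their own pace and stop on an object; "newtons" is the grip in N (left out, the last holds). Time passes only in rows, so rows that repeat a pose let the fingers close, or fill a call up. It gives the time, the measured TCP pose, the force and the opening at its end, in the units of the state.
- status.get_obs(): the state, without advancing time (a new reading comes with each control period).
- capture(name): name is "scene" or "top" or "wrist"; returns (picture, depth): 400x640x3 uint8, blue, green, red; 400x640 float32, m along the optical axis (not along the pixel's ray), 0 where there is no reading.
- camera_info(name): a dict with "vfov" (degrees; the focal length in pixels is half the picture's height over the tangent of half this angle, whatever the lens; pixels are square), "cx", "cy" (the principal point, pixels), "eye" and "orientation" of the camera in the world. Camera axes: x right, y up, looking along -z (the intrinsics and any distortion apply to the point x, -y, -z); pixel columns grow to the right and rows downward; lengths in m; the calibration is good to about 2 mm. The wrist camera is an equidistant fisheye: a pixel r from the principal point sees the ray r / f radians off the axis. A picture is of the moment at which its call begins: read the wrist's pose just before it. camera_info takes no time and is no camera call; for the wrist camera it gives the pose at the moment of the call.
- workorder.close_job(): hands the job in, once; it reports no verdict.
The state is a dict: "clock": time; "joint_positions": joint angles; "joint_vel": joint speeds; "tau": joint torques, N m; "tool_pos": TCP position; "ee_rot": TCP orientation; "wrist_force": force on the tool from outside, world axes, zero at the start; "moment": the same for the moment, N m; "width": opening from 0.0 (shut) to 1.0 (fully open).
Only numpy, scipy, OpenCV 4.12 (cv2) and the standard library are available. Lean on these libraries where they do the work, as an engineer would, in place of code of your own. Each camera call takes 0.05 s, during which the arm holds its last target. There are 200 camera calls.

### The job

Push the specimen plate along its channel until it is fully home against the end stop, using only the spring clip: swing the clip round on its pivot screw onto the plate's edge and keep it pressed there, gently, for two seconds. Then swing the clip clear again, out of the channel beside the plate, so that the plate lies home and free, and let go. Do not touch the plate itself, do not press hard enough to crack it, and leave the other things on the table alone.

Things in the scene. Friction and masses are not known exactly. Their poses are not given: they have to be found in the camera images.
- stand: Fixed pale wooden block, 225 x 150 x 40 mm; origin on its underside, under the middle of a home plate. In its axes (mm) it covers x -150..75, y -45..105. Along x runs a channel 49 mm wide between two rails (6 mm high, 8 wide, x -75..60, middles y +-28.5). An aluminium end stop, 18 mm high, closes the +x end, face at x = 50. Clip pivot at x -56, y 80.
- clip (a joint): Swing of the steel clip about its vertical pivot screw, rad, growing counter-clockwise from above. 0: arm along the stand's -x, beside the channel. 1.57: arm along the stand's -y, across the channel, nose on a home plate's end edge, give or take 0.07. Travel -0.1..1.9. Friction, 0.12 N m (2.7 N at the post), keeps it where it is left. Up to 0.5 the nose is outside the channel.
- clip_post (a point): Middle of the upright black round post on the clip by which it is swung, 14 mm diameter, 45 mm from the pivot axis along the arm. This point is 74 mm above the table; the post reaches from 52 to 96 mm. It is rigid with the clip's root.
- clip_arm (a point): On the steel clip arm, 50 mm from the pivot axis and 50 mm up, where its rigid root ends. From here goes on a springy leaf ending in an upright round nose (12 mm diameter, 43 to 53 mm above the table, 80 mm from the axis). The leaf has been bent by use: unmeasured, the nose sits up to 5 mm to either side of the arm's line.
- clip_pivot (a point): On the vertical axis of the clip's pivot screw, at stand x -56, y 80 mm, 50 mm above the table. The nose pushes the plate's -x end edge along the channel. The leaf yields only 1 mm per 6 N at the nose. A force F there is felt as about 1.78 F at the post, plus 2.7 N of pivot friction. Where the nose meets the plate is not measured: judge the press by force.
- plate: Loose clear plate with a leaf on it, 100 (x) x 44 (y) x 12 mm, 50 to 100 g, in the channel 8 to 22 mm short of the stop. Origin under its centre, x towards the stop; its top is 52 mm above the table. Only the clip may touch it. It slides with under 1 N. Once home it needs 2.5 to 10 N from the nose (5 N is right); over 10 N cracks it.
- plate_end (a point): Middle of the plate's end face nearest the stop, half-way up its thickness. Home: this point is at x = 50 mm in the stand's axes.
- pot: Bystander: terracotta pot with a small plant, 96 mm wide, 160 mm tall, origin under its centre. Leave alone.
- magnifier: Bystander: hand magnifier lying flat, 80 mm lens ring with a 90 mm wooden handle, origin under the lens centre. Leave alone.
- jar: Bystander: glass jar with a wooden cap, 66 mm wide, 85 mm tall, origin under its centre. Leave alone.
Things that resemble listed ones, but are neither listed nor needed, are in the scene too. Of the things like the plate, leave any that is brown; of the rest the smaller one is meant.

How it is judged:
On the way, in this order (a step that is already met when the one before it is completed fails the run):
1. the clip's nose presses the plate home against the stop, at 2.5 N or more, for a second (x of plate_end in the frame of stand above 0.0485 m and linear speed of plate below 0.005 m/s and contact force between clip and plate above 2.5 N), for 1 s.
2. the clip is swung clear of the channel again (value of joint clip below 0.5 rad), for 0.2 s.
At the end, for the whole second after the job is handed in: The plate lies flat in the channel at rest with its end within 1.5 mm of the stop face and square to within 0.06 rad; the clip stands still at 0.5 rad or less, outside the channel (x of plate_end in the frame of stand above 0.0485 m and linear speed of plate below 0.005 m/s and value of joint clip below 0.5 rad and velocity of joint clip between -0.05 and 0.05 rad/s and z of plate_end in the frame of stand below 0.048 m and angle between the x axis of plate and the x axis of stand, either way round below 0.06 rad); the robot touches nothing.
It fails at once if the clip presses the plate with more than 10 N (contact force between clip and plate above 10 N).
It fails at once if the robot touches the plate (contact force between any of the fingers, the arm and plate above 0.3 N).
It fails at once if a bystander is moved by more than 20 mm (distance of any of pot, magnifier, jar from where it was at the start of the episode above 0.02 m).
It also fails if it takes over 64 s, if anything falls off the work surface, if the arm or the gripper's body presses on something with over 40 N, if the wrist force passes 120 N, or if a joint passes its speed limit or range.

## Working session

There is one attempt and no reset: what is moved stays moved. The work goes in short steps, Python scripts to look and compute and a tool call to move; the robot and the scene stay as the last step left them, time stands still between calls to the robot, and variables do not carry over. Pictures are saved under pics/ and viewed, about 8 in all and at most 12, crops included, and the job is handed in when it is done.

Besides the shell and the picture viewer there is one more tool, called after ">>>" in YAML: its name, and indented under it one key for each argument. servo_tool: Moves the arm, as the interface text tells. Its arguments: {"type":"object","properties":{"steps":{"type":"array","items":{"type":"object","properties":{"dp":{"type":"array","items":{"type":"number"}},"spin":{"type":"number"},"claw":{"type":"number"}}}},"newtons":{"type":"number"}},"required":["steps"]}

```bash
mkdir -p pics; ls
cat > h.py <<'E'
import numpy as np, cv2
from scipy.spatial.transform import Rotation as R
from cell import status, capture, camera_info, workorder, ctrl
def ray(ci,u,v):
    f=200/np.tan(np.radians(ci['vfov'])/2); return np.array([(u-ci['cx'])/f,-(v-ci['cy'])/f,-1.])
def pose(ci):
    o=np.array(ci['orientation'],float)
    return (R.from_rotvec(o) if o.size==3 else R.from_matrix(o)), np.array(ci['eye'])
def atz(ci,u,v,z):
    r,e=pose(ci); d=r.apply(ray(ci,u,v)); return e+d*(z-e[2])/d[2]
def proj(ci,p):
    r,e=pose(ci); q=r.inv().apply(np.array(p)-e); f=200/np.tan(np.radians(ci['vfov'])/2)
    return ci['cx']+f*q[0]/-q[2], ci['cy']-f*q[1]/-q[2]
E
python3 - <<'E'
from h import *
print(status.get_obs())
for n in('top','scene'):
    p,d=capture(n); cv2.imwrite(f'pics/{n}0.png',p); np.save(n+'d.npy',d); print(n,camera_info(n))
print(camera_info('wrist'))
E
```

```text
pics
{'clock': 0.0, 'joint_positions': array([-1.03650788,  0.50834124, -0.23752757,  1.50113271,  0.12571225,
        1.1488936 , -0.154792  ]), 'joint_vel': array([ 0.00163974,  0.00234673,  0.00054484, -0.00014376, -0.00102205,
       -0.00111513, -0.00050279]), 'tau': array([ 3.53630285e-04, -6.20602083e+01, -2.18661658e+00, -2.49648303e+01,
        1.27369925e-02,  1.18512550e-02,  3.30245416e-05]), 'tool_pos': array([0.25972071, 0.5679304 , 0.2304277 ]), 'ee_rot': array([-6.68268806e-01, -3.06934652e+00,  2.75079947e-03]), 'wrist_force': array([ 0.36917547, -0.22651214, -0.50523063]), 'moment': array([-0.02123325, -0.01886096,  0.00057265]), 'width': 1.00053569810085}
top {'vfov': 54.22630493624611, 'cx': 319.1413586496695, 'cy': 204.97862828217853, 'eye': array([ 0.4966256 , -0.01990324,  1.09522846]), 'orientation': array([ 0.12872377, -0.09568195, -1.5659949 ])}
scene {'vfov': 46.6036016729356, 'cx': 319.40536372735295, 'cy': 194.24373971398268, 'eye': array([ 1.33009496, -0.20995518,  1.28666797]), 'orientation': array([0.4478366 , 0.3468105 , 1.26409083])}
{'vfov': 65.70646984690485, 'cx': 323.772153348829, 'cy': 202.29077116504126, 'eye': array([0.19018628, 0.60076354, 0.37366301]), 'orientation': array([-0.27117277, -0.17228844,  1.13341945])}
```

View pics/top0.png

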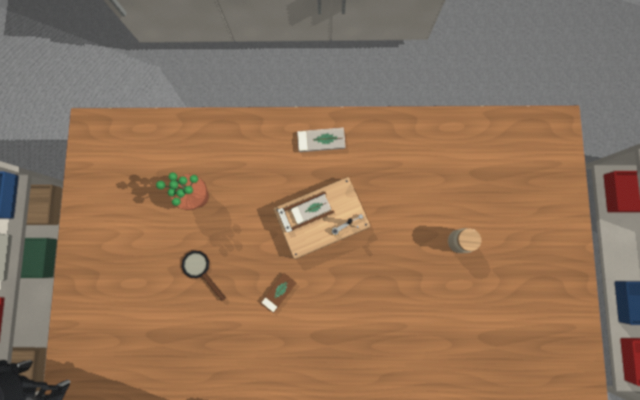

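View pics/scene0.png

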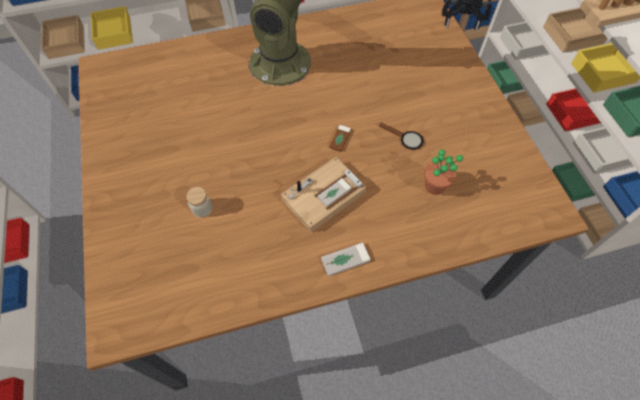

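The top view shows three plate-like things:
- a clear plate in the stand's channel at (312,207);
- a bigger white one on the table at (321,139);
- a brown one at (277,293).

The task wants the smaller non-brown plate, which is the one in the channel. I'll check it in a close crop.

Run:
```python
import cv2
p=cv2.imread('pics/top0.png')[165:270,260:390]
cv2.imwrite('pics/c1.png',cv2.resize(p,None,fx=6,fy=5.7,interpolation=cv2.INTER_CUBIC) if 0 else cv2.resize(p,None,fx=5.7,fy=5.7,interpolation=cv2.INTER_CUBIC))
```

```text
(no output)
```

View pics/c1.png

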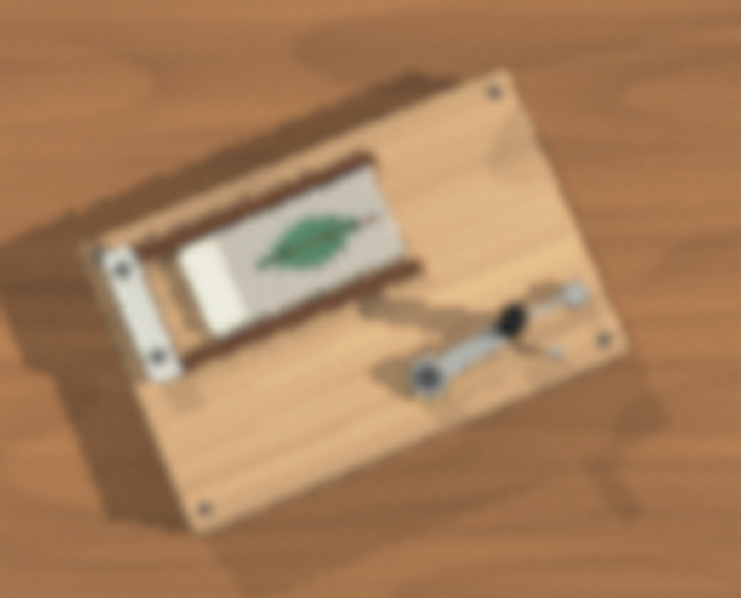

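The crop shows the clear plate in the channel, short of the stop at (140,315). The clip pivot is at (428,377), the black post at (512,320) and the nose at (575,293). Next I'll fit the stand pose from its corners.

Run:
```python
from h import *
ci=camera_info('top')
g=lambda u,v,z: atz(ci,260+(u+.5)/5.7-.5,165+(v+.5)/5.7-.5,z)[:2]
W=np.array([g(*c,.04) for c in((85,247),(507,70),(628,350),(195,530))]); S=np.array([[75,-45],[-150,-45],[-150,105],[75,105]])/1000
A=(S-S.mean(0))@[1,1j]; B=(W-W.mean(0))@[1,1j]
th=np.angle(np.vdot(A,B)); c,s=np.cos(th),np.sin(th); M=np.array([[c,-s],[s,c]]); t=W.mean(0)-M@S.mean(0)
print('th',th,'t',t,'res mm',1000*(S@M.T+t-W), 'scale',abs(np.vdot(A,B))/np.vdot(A,A).real)
f=lambda w:1000*(M.T@(w-t))
for n,u,v,z in(('pivot',428,377,.052),('post',512,320,.096),('nose',575,293,.053),('plate+',180,252,.052),('plate+b',212,335,.052),('plate-',375,168,.052),('plate-b',405,250,.052)):
    w=g(u,v,z); print(n,w,f(w))
pv=M@[-.056,.08]+t; print('pivot',pv)
for a in(0,.5,1,1.57):
    print(a,'post',pv+M@(-.045*np.array([np.cos(a),np.sin(a)])))
np.savez('st.npz',M=M,t=t,th=th)
o=status.get_obs(); r=R.from_rotvec(o['ee_rot']); print(r.as_matrix().round(3)); print(ctrl.hold_point_z)
```

```text
th 1.9667769332046392 t [0.62925543 0.04172629] res mm [[ 1.53445486  3.65471471]
 [ 1.91418815 -1.19590452]
 [-0.92903239 -2.78242801]
 [-2.51961062  0.32361782]] scale 0.9790648497489635
pivot [ 0.57726945 -0.03939445] [-54.79184553  79.25257672]
post [ 0.5996131  -0.07642339] [-97.57368148  72.92044725]
nose [ 0.61682859 -0.1085271 ] [-133.83340836   69.41993691]
plate+ [0.63630856 0.07783068] [ 30.59010599 -20.43328308]
plate+b [0.59688809 0.06220315] [31.37683773 21.96452237]
plate- [ 0.67663162 -0.01445529] [-70.10779465 -22.04019201]
plate-b [ 0.63731827 -0.02867236] [-68.06105872  19.71474795]
pivot [ 0.57704586 -0.04079741]
0 post [ 0.59440295 -0.08231525]
0.5 post [ 0.61218286 -0.06891131]
1 post [ 0.62136    -0.04862411]
1.57 post [ 0.61857751 -0.02347339]
[[-0.909  0.416 -0.001]
 [ 0.416  0.909 -0.002]
 [-0.    -0.002 -1.   ]]
0.0187
```

>>> servo_tool:
  steps:
    - {"dp":[-0.025,-0.019,0]}
    - {"dp":[-0.06,-0.046,0]}
    - {"dp":[-0.098,-0.075,0]}
    - {"dp":[-0.136,-0.104,0]}
    - {"dp":[-0.174,-0.133,0]}

```text
schema error: expected keys dp, spin, claw
```

>>> servo_tool:
  steps:
    - {"dp":[-0.038,-0.029,0]}
    - {"dp":[-0.076,-0.058,0]}
    - {"dp":[-0.114,-0.087,0]}
    - {"dp":[-0.152,-0.116,0]}
    - {"dp":[-0.19,-0.145,0]}

```text
schema error: expected keys dp, spin, claw
```

>>> servo_tool:
  steps:
    - {"dp":[-0.038,-0.029,0],"spin":0.12}
    - {"dp":[-0.076,-0.058,0],"spin":0.24}
    - {"dp":[-0.114,-0.087,0],"spin":0.36}
    - {"dp":[-0.135,-0.104,0],"spin":0.48}
    - {"dp":[-0.145,-0.112,0],"spin":0.585}

```text
schema error: expected keys dp, spin, claw
```

>>> servo_tool:
  steps:
    - {"dp":[-0.025,-0.019,0],"spin":0,"claw":0}
    - {"dp":[-0.06,-0.046,0],"spin":0,"claw":0}
    - {"dp":[-0.098,-0.075,0],"spin":0,"claw":0}
    - {"dp":[-0.136,-0.104,0],"spin":0,"claw":0}
    - {"dp":[-0.174,-0.133,0],"spin":0,"claw":0}

```text
clock: 0.6
tool_pos: [0.3633, 0.3732, 0.231]
ee_rot: [-0.668, -3.07, 0.001]
wrist_force: [1.0, 0.5, -0.3]
width: 1.004
```

>>> servo_tool:
  steps:
    - {"dp":[-0.038,-0.029,0],"spin":0,"claw":0}
    - {"dp":[-0.076,-0.058,0],"spin":0,"claw":0}
    - {"dp":[-0.114,-0.087,0],"spin":0,"claw":0}
    - {"dp":[-0.152,-0.116,0],"spin":0,"claw":0}
    - {"dp":[-0.19,-0.145,0],"spin":0,"claw":0}

```text
clock: 1.1
tool_pos: [0.4757, 0.1623, 0.2312]
ee_rot: [-0.668, -3.069, 0.0]
wrist_force: [1.7, -0.3, -0.7]
width: 1.002
```

>>> servo_tool:
  steps:
    - {"dp":[-0.038,-0.029,0],"spin":0.12,"claw":0}
    - {"dp":[-0.076,-0.058,0],"spin":0.24,"claw":0}
    - {"dp":[-0.114,-0.087,0],"spin":0.36,"claw":0}
    - {"dp":[-0.135,-0.104,0],"spin":0.48,"claw":0}
    - {"dp":[-0.145,-0.112,0],"spin":0.585,"claw":0}

```text
clock: 1.6
tool_pos: [0.5613, -0.0019, 0.2308]
ee_rot: [1.538, 2.739, -0.003]
wrist_force: [0.2, 1.2, -0.7]
width: 0.999
```

```bash
cat >> h.py <<'E'
def wproj(ci,p):
    r,e=pose(ci); q=r.inv().apply(np.array(p)-e); q=q*[1,-1,-1]; f=200/np.tan(np.radians(ci['vfov'])/2)
    a=np.arctan2(np.hypot(q[0],q[1]),q[2]); k=f*a/np.hypot(q[0],q[1]); return ci['cx']+k*q[0],ci['cy']+k*q[1]
def watz(ci,u,v,z):
    f=200/np.tan(np.radians(ci['vfov'])/2); x,y=u-ci['cx'],v-ci['cy']; rr=np.hypot(x,y); a=rr/f
    d=np.array([np.sin(a)*x/rr,-np.sin(a)*y/rr,-np.cos(a)]); r,e=pose(ci); d=r.apply(d); return e+d*(z-e[2])/d[2]
E
python3 - <<'E'
from h import *
ci=camera_info('wrist'); p,d=capture('wrist'); import pickle; pickle.dump(ci,open('w1.pkl','wb'))
cv2.imwrite('pics/w1.png',p); print(ci, status.get_obs()['tool_pos'])
print(wproj(ci,[.5996,-.0764,.096]))
E
```

```text
{'vfov': 65.70646984690485, 'cx': 323.772153348829, 'cy': 202.29077116504126, 'eye': array([0.52143914, 0.06439899, 0.37382988]), 'orientation': array([-0.29769361, -0.08266817,  0.54379564])} [ 0.56169961 -0.00264138  0.23072269]
(np.float64(317.5836133660113), np.float64(270.3557625545575))
```

View pics/w1.png

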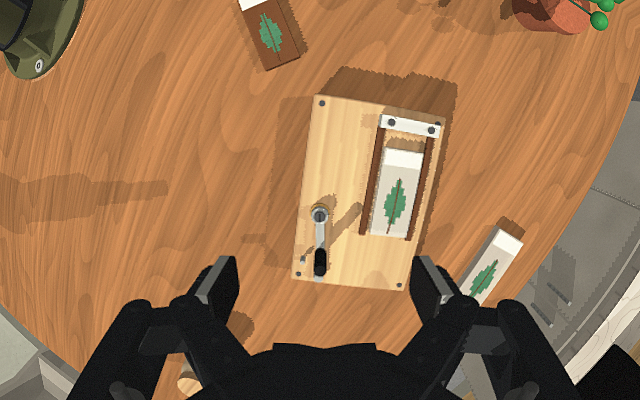

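The wrist view shows the pivot at (320,214), the post leaning from base (320,252) to top (320,270), and the stand corners at (316,95), (447,118), (405,291) and (291,280).

Run:
```python
from h import *; import pickle
ci=pickle.load(open('w1.pkl','rb'))
g=lambda u,v,z: watz(ci,u,v,z)[:2]
W=np.array([g(*c,.04) for c in((447,118),(405,291),(291,280),(316,95))]); S=np.array([[75,-45],[-150,-45],[-150,105],[75,105]])/1000
A=(S-S.mean(0))@[1,1j]; B=(W-W.mean(0))@[1,1j]
th=np.angle(np.vdot(A,B)); c,s=np.cos(th),np.sin(th); M=np.array([[c,-s],[s,c]]); t=W.mean(0)-M@S.mean(0)
print('th',th,t,(1000*(S@M.T+t-W)).round(1),abs(np.vdot(A,B))/np.vdot(A,A).real)
pv=M@[-.056,.08]+t
print('pivot',pv,g(320,214,.055),'posttop',g(320,270,.096),'postbase',g(320,252,.052))
for a in(0,.1,.16,.3,.8,1.57): print(a,(pv+M@(-.045*np.array([np.cos(a),np.sin(a)]))).round(4))
np.savez('st.npz',M=M,t=t,th=th,pv=pv)
r=R.from_rotvec(status.get_obs()['ee_rot']); print(r.as_matrix().round(3))
```

```text
th 1.9778484830700278 [0.63126568 0.04478091] [[ 0.6  0.3]
 [ 1.1 -0.9]
 [ 0.   0.2]
 [-1.8  0.3]] 0.993853735140692
pivot [ 0.57997296 -0.03831576] [ 0.57696306 -0.03507895] posttop [ 0.6014975  -0.07473348] postbase [ 0.60169416 -0.07607962]
0 [ 0.5978 -0.0796]
0.1 [ 0.6018 -0.0777]
0.16 [ 0.6041 -0.0763]
0.3 [ 0.6092 -0.0725]
0.8 [ 0.622  -0.0543]
1.57 [ 0.6213 -0.0205]
[[-0.515  0.857 -0.   ]
 [ 0.857  0.515 -0.002]
 [-0.002 -0.001 -1.   ]]
```

>>> servo_tool:
  steps:
    - {"dp":[-0.02,-0.001,0.01],"spin":0,"claw":0}
    - {"dp":[-0.05,-0.002,0.03],"spin":0,"claw":0}
    - {"dp":[-0.075,-0.003,0.05],"spin":0,"claw":0}
    - {"dp":[-0.0836,-0.0036,0.07],"spin":0,"claw":0}
    - {"dp":[-0.0836,-0.0036,0.08],"spin":0,"claw":0}

```text
clock: 2.15
tool_pos: [0.6009, -0.0716, 0.1491]
ee_rot: [-1.524, -2.744, 0.003]
wrist_force: [0.3, -0.2, -0.2]
width: 0.998
```

>>> servo_tool:
  steps:
    - {"dp":[0,0,0.02],"spin":0,"claw":0}
    - {"dp":[0,0,0.045],"spin":0,"claw":0}
    - {"dp":[0,0,0.07],"spin":0,"claw":0}
    - {"dp":[0,0,0.082],"spin":0,"claw":0}
    - {"dp":[0,0,0.084],"spin":0,"claw":0}

```text
clock: 2.65
tool_pos: [0.6008, -0.0694, 0.0662]
ee_rot: [-1.521, -2.746, 0.001]
wrist_force: [0.0, 0.7, 0.8]
width: 0.996
```

>>> servo_tool:
  newtons: 60
  steps:
    - {"dp":[0,0,0],"spin":0,"claw":0.3}
    - {"dp":[0,0,0],"spin":0,"claw":0.5}
    - {"dp":[0,0,0],"spin":0,"claw":0.65}
    - {"dp":[0,0,0],"spin":0,"claw":0.72}
    - {"dp":[0,0,0],"spin":0,"claw":0.72}

```text
clock: 3.15
tool_pos: [0.602, -0.0708, 0.0678]
ee_rot: [1.525, 2.746, 0.001]
wrist_force: [-0.1, -0.1, 0.5]
width: 0.277
```

>>> servo_tool:
  steps:
    - {"dp":[-0.0034,0.0044,0],"spin":-0.1,"claw":0.72}
    - {"dp":[-0.0024,0.0087,0],"spin":-0.2,"claw":0.72}
    - {"dp":[-0.001,0.0129,0],"spin":-0.3,"claw":0.72}
    - {"dp":[0.0008,0.0169,0],"spin":-0.4,"claw":0.72}
    - {"dp":[0.003,0.0207,0],"spin":-0.5,"claw":0.72}

```text
clock: 3.65
tool_pos: [0.6171, -0.0585, 0.0673]
ee_rot: [-0.793, -3.039, 0.003]
wrist_force: [-2.4, -2.5, 0.5]
width: 0.281
```

```bash
cat > g.py <<'E'
from h import *
o=status.get_obs(); s=np.load('st.npz'); pv=(s['pv']+np.array([.577,-.0351]))/2 if 0 else np.array([.579,-.038])
r=R.from_rotvec(o['ee_rot']).as_matrix(); v=o['tool_pos'][:2]-pv
a=np.arctan2(v[1],v[0])-(float(s['th'])+np.pi-2*np.pi)
y=r[:2,1]; print('clock',o['clock'],'TCP a',a,'rho',np.hypot(*v),'y-yaw as a',np.arctan2(y[1],y[0])-np.pi/2-(float(s['th'])-np.pi),'pos',o['tool_pos'],'F tool',r.T@o['wrist_force'],'pivot in tool',r[:2,:2].T@(-v),'w',o['width'])
E
python3 g.py
python3 - <<'E'
import sys; sys.path.insert(0,'.')
from h import *; import pickle
p,d=capture('wrist'); cv2.imwrite('pics/w2.png',p)
E
```

```text
clock 3.65 TCP a 0.6700098088004076 rho 0.043234492146692484 y-yaw as a 0.6529776391648727 pos [ 0.61707096 -0.05848958  0.06729635] F tool [ 0.84318305 -3.36482814 -0.50909927] pivot in tool [ 0.04322821 -0.00073634] w 0.2806809070840559
```

View pics/w2.png

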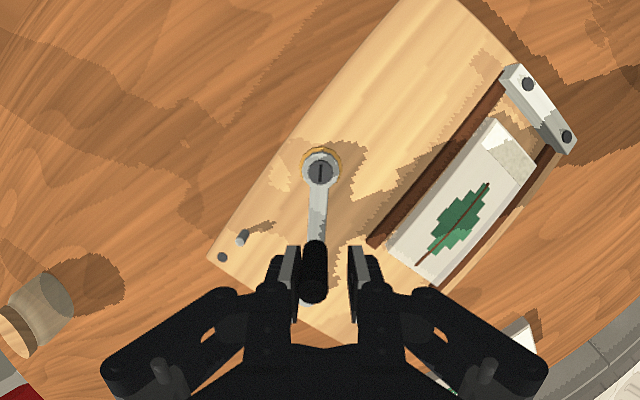

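The wrist view shows the clip being pushed cleanly by the left pad at (292,280) and the plate still short of the stop at (500,130).

>>> servo_tool:
  steps:
    - {"dp":[-0.0008,0.0034,0],"spin":-0.1,"claw":0.72}
    - {"dp":[-0.0001,0.0077,0],"spin":-0.2,"claw":0.72}
    - {"dp":[0.001,0.012,0],"spin":-0.3,"claw":0.72}
    - {"dp":[0.0025,0.0161,0],"spin":-0.4,"claw":0.72}
    - {"dp":[0.0044,0.0201,0],"spin":-0.5,"claw":0.72}

```text
clock: 4.2
tool_pos: [0.6229, -0.0388, 0.0671]
ee_rot: [-0.02, -3.14, 0.002]
wrist_force: [-2.5, -3.0, -0.3]
width: 0.278
```

```bash
python3 g.py
```

```text
clock 4.2 TCP a 1.1457857446747677 rho 0.043947826369118814 y-yaw as a 1.1509313670876784 pos [ 0.62294074 -0.03878919  0.06710948] F tool [ 2.43635959 -3.05148222  0.29827912] pivot in tool [0.04394718 0.00022614] w 0.2777706047954532
```

>>> servo_tool:
  steps:
    - {"dp":[0,0.0022,0],"spin":-0.05,"claw":0.72}
    - {"dp":[0.0002,0.0044,0],"spin":-0.1,"claw":0.72}
    - {"dp":[0.0005,0.0066,0],"spin":-0.15,"claw":0.72}
    - {"dp":[0.0009,0.0087,0],"spin":-0.2,"claw":0.72}
    - {"dp":[0.0014,0.0109,0],"spin":-0.25,"claw":0.72}

```text
clock: 4.7
tool_pos: [0.6219, -0.0281, 0.0671]
ee_rot: [0.368, -3.118, 0.002]
wrist_force: [-1.8, -2.9, 0.6]
width: 0.279
```

```bash
python3 g.py
python3 - <<'E'
import sys; sys.path.insert(0,'.')
from h import *
p,d=capture('wrist'); cv2.imwrite('pics/w3.png',p)
E
```

```text
clock 4.7 TCP a 1.3910469890849075 rho 0.044031728322390315 y-yaw as a 1.3987588122080048 pos [ 0.62189913 -0.02807743  0.06711911] F tool [ 2.38053898 -2.37825888 -0.55405981] pivot in tool [0.04403036 0.00033956] w 0.279245139229284
```

View pics/w3.png

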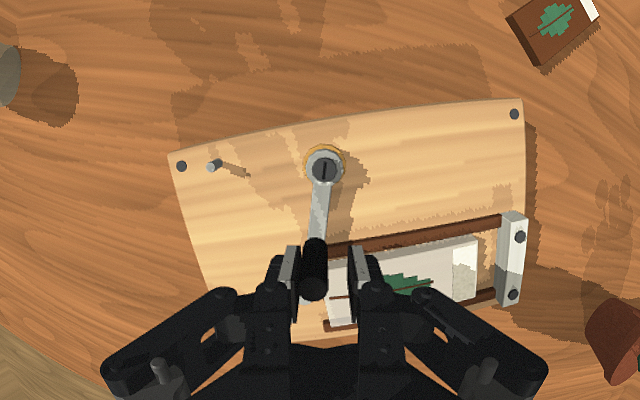

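The wrist view shows the plate's end at (478,255) about 12 mm short of the stop face at (498,255), with the nose on it or almost on it.

>>> servo_tool:
  steps:
    - {"dp":[0,0.0008,0],"spin":-0.018,"claw":0.72}
    - {"dp":[0,0.0016,0],"spin":-0.036,"claw":0.72}
    - {"dp":[0.0001,0.0024,0],"spin":-0.054,"claw":0.72}
    - {"dp":[0.0001,0.0032,0],"spin":-0.072,"claw":0.72}
    - {"dp":[0.0002,0.004,0],"spin":-0.09,"claw":0.72}

```text
clock: 5.25
tool_pos: [0.6213, -0.0231, 0.0673]
ee_rot: [0.512, -3.099, 0.0]
wrist_force: [-1.5, -3.8, -0.0]
width: 0.282
```

```bash
python3 g.py
python3 - <<'E'
import sys; sys.path.insert(0,'.')
from h import *; import pickle
ci=camera_info('wrist'); pickle.dump(ci,open('w4.pkl','wb'))
p,d=capture('wrist'); cv2.imwrite('pics/w4.png',cv2.resize(p[170:330,300:560],None,fx=3,fy=3,interpolation=cv2.INTER_CUBIC))
E
```

```text
clock 5.25 TCP a 1.5026609975101692 rho 0.04489639348361803 y-yaw as a 1.49088725281336 pos [ 0.62134248 -0.02307349  0.06725041] F tool [ 2.64060881 -3.14041384  0.04844126] pivot in tool [ 0.04489328 -0.00052859] w 0.2821899352856378
```

View pics/w4.png

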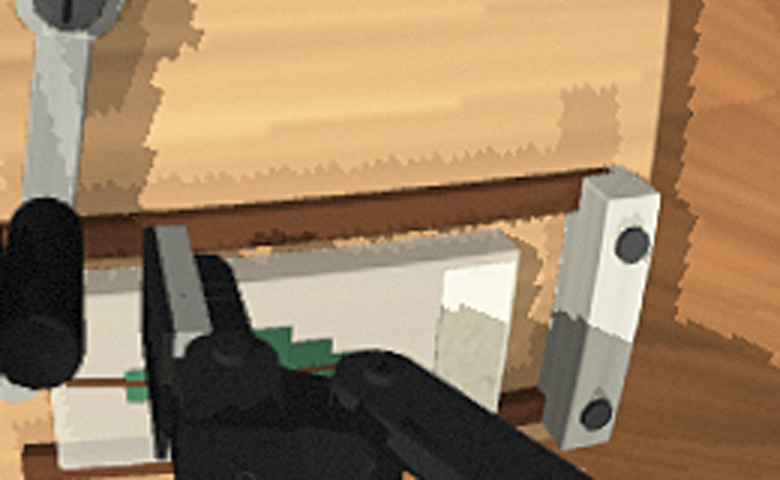

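Run:
```python
from h import *; import pickle
ci=pickle.load(open('w4.pkl','rb')); s=np.load('st.npz'); M,t=s['M'],s['t']
g=lambda u,v,z: 1000*(M.T@(watz(ci,300+(u+.5)/3-.5,170+(v+.5)/3-.5,z)[:2]-t))
for n,a in dict(pe1=(519,250,.052),pe2=(502,400,.052),st1=(560,240,.04),st2=(545,400,.04),stt=(584,182,.058),stt2=(606,182,.058),pback=(60,466,.052)).items(): print(n,g(*a))
```

```text
pe1 [34.23920871 22.1289767 ]
pe2 [ 35.76008745 -16.70157932]
st1 [51.373975   16.40445141]
st2 [ 54.99898895 -29.01438659]
stt [44.53872689 38.80728499]
stt2 [50.01957427 38.18176164]
pback [-64.7987812  -20.86233251]
```

The crop shows the plate's end at (510,330) and the stop's foot at (552,330), which works out to about 15 mm left, or roughly 0.18 rad. I'll go 0.1 rad more.

>>> servo_tool:
  steps:
    - {"dp":[0,0.0009,0],"spin":-0.02,"claw":0.72}
    - {"dp":[0,0.0018,0],"spin":-0.04,"claw":0.72}
    - {"dp":[0.0001,0.0027,0],"spin":-0.06,"claw":0.72}
    - {"dp":[0.0001,0.0036,0],"spin":-0.08,"claw":0.72}
    - {"dp":[0.0002,0.0044,0],"spin":-0.1,"claw":0.72}

```text
clock: 5.8
tool_pos: [0.6198, -0.0189, 0.0673]
ee_rot: [0.667, -3.07, 0.0]
wrist_force: [-0.9, -3.6, -0.7]
width: 0.278
```

```bash
python3 g.py
```

```text
clock 5.8 TCP a 1.6011634971807753 rho 0.045026370698005594 y-yaw as a 1.591464780613828 pos [ 0.61978704 -0.01892669  0.06727503] F tool [ 2.33811968 -2.86052597  0.65380261] pivot in tool [ 0.04502425 -0.00043669] w 0.2777190721743767
```

>>> servo_tool:
  steps:
    - {"dp":[0,0.0002,0],"spin":-0.005,"claw":0.72}
    - {"dp":[0,0.0004,0],"spin":-0.01,"claw":0.72}
    - {"dp":[0,0.0007,0],"spin":-0.015,"claw":0.72}
    - {"dp":[0,0.0009,0],"spin":-0.02,"claw":0.72}
    - {"dp":[0,0.0011,0],"spin":-0.025,"claw":0.72}

```text
clock: 6.3
tool_pos: [0.6194, -0.0178, 0.0673]
ee_rot: [-0.703, 3.062, -0.0]
wrist_force: [-1.5, -4.8, -0.0]
width: 0.278
```

```bash
python3 g.py
```

```text
clock 6.3 TCP a 1.6281524053788194 rho 0.04518529880741624 y-yaw as a 1.6152800873492477 pos [ 0.61939958 -0.01776179  0.06728882] F tool [ 3.46982526 -3.69180709  0.01543146] pivot in tool [ 0.04518156 -0.00058162] w 0.27829791003195975
```

>>> servo_tool:
  steps:
    - {"dp":[0,0.0001,0],"spin":0,"claw":0.72}
    - {"dp":[0,0.0002,0],"spin":0,"claw":0.72}
    - {"dp":[0,0.0003,0],"spin":0,"claw":0.72}
    - {"dp":[0,0.0004,0],"spin":0,"claw":0.72}
    - {"dp":[0,0.0005,0],"spin":-0.01,"claw":0.72}

```text
clock: 6.8
tool_pos: [0.6192, -0.0172, 0.0673]
ee_rot: [0.719, -3.058, -0.0]
wrist_force: [-0.2, -5.3, 0.1]
width: 0.282
```

```bash
python3 g.py
```

```text
clock 6.8 TCP a 1.6407613868247775 rho 0.045195920334047915 y-yaw as a 1.6253404120821675 pos [ 0.61915063 -0.01724913  0.06728869] F tool [ 2.49243709 -4.64600488 -0.14837229] pivot in tool [ 0.04519055 -0.00069694] w 0.2817389342552998
```

>>> servo_tool:
  steps:
    - {"dp":[0,0.0001,0],"spin":0,"claw":0.72}
    - {"dp":[0,0.0002,0],"spin":0,"claw":0.72}
    - {"dp":[0,0.0003,0],"spin":0,"claw":0.72}
    - {"dp":[0,0.0004,0],"spin":0,"claw":0.72}
    - {"dp":[0,0.0004,0],"spin":-0.01,"claw":0.72}

```text
clock: 7.3
tool_pos: [0.619, -0.0169, 0.0673]
ee_rot: [0.734, -3.055, -0.0]
wrist_force: [-0.0, -3.1, -0.1]
width: 0.28
```

```bash
python3 g.py
```

```text
clock 7.3 TCP a 1.650214955879432 rho 0.04521242813310347 y-yaw as a 1.6353125665007133 pos [ 0.61896726 -0.01686278  0.06729522] F tool [ 1.42115838 -2.75468298  0.12966419] pivot in tool [ 0.04520741 -0.00067375] w 0.28041913425933074
```

>>> servo_tool:
  steps:
    - {"dp":[0,0.0001,0],"spin":0,"claw":0.72}
    - {"dp":[0,0.0002,0],"spin":0,"claw":0.72}
    - {"dp":[0,0.0003,0],"spin":0,"claw":0.72}
    - {"dp":[0,0.0004,0],"spin":0,"claw":0.72}
    - {"dp":[0,0.0005,0],"spin":-0.01,"claw":0.72}

```text
clock: 7.8
tool_pos: [0.6187, -0.0165, 0.0673]
ee_rot: [0.749, -3.051, 0.0]
wrist_force: [-0.1, -3.0, -0.2]
width: 0.281
```

```bash
python3 g.py
```

```text
clock 7.8 TCP a 1.6601925450358423 rho 0.04517950024877523 y-yaw as a 1.6452700582047481 pos [ 0.61872542 -0.01648075  0.06727056] F tool [ 1.4642823  -2.6266675   0.17750219] pivot in tool [ 0.04517447 -0.00067417] w 0.28111267775705273
```

>>> servo_tool:
  steps:
    - {"dp":[0,0.0001,0],"spin":0,"claw":0.72}
    - {"dp":[0,0.0002,0],"spin":0,"claw":0.72}
    - {"dp":[0,0.0003,0],"spin":0,"claw":0.72}
    - {"dp":[0,0.0004,0],"spin":0,"claw":0.72}
    - {"dp":[0,0.0005,0],"spin":-0.01,"claw":0.72}

```text
clock: 8.3
tool_pos: [0.6185, -0.016, 0.0673]
ee_rot: [0.764, -3.047, -0.0]
wrist_force: [-0.4, -3.7, 0.2]
width: 0.28
```

```bash
python3 g.py
```

```text
clock 8.3 TCP a 1.6713761000056726 rho 0.04520433218777448 y-yaw as a 1.65527148159001 pos [ 0.61850398 -0.01602576  0.06729335] F tool [ 2.11614403 -3.03433043 -0.20058905] pivot in tool [ 0.04519847 -0.00072797] w 0.27981799843066824
```

Run:
```python
from h import *; import pickle
ci=camera_info('wrist'); pickle.dump(ci,open('w5.pkl','wb'))
p,d=capture('wrist'); cv2.imwrite('pics/w5f.png',p); cv2.imwrite('pics/w5.png',cv2.resize(p[150:340,290:550],None,fx=3,fy=3,interpolation=cv2.INTER_CUBIC))
```

```text
(no output)
```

View pics/w5.png

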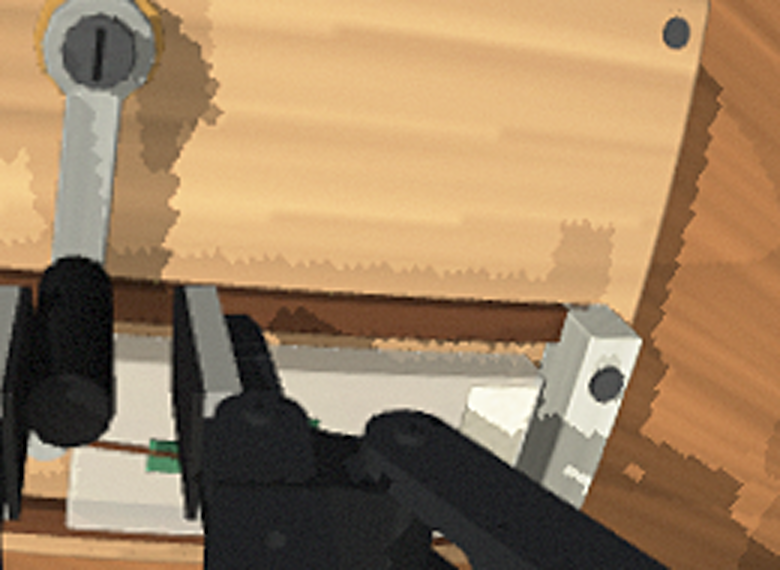

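Run:
```python
from h import *; import pickle
ci=pickle.load(open('w5.pkl','rb')); s=np.load('st.npz'); M,t=s['M'],s['t']
g=lambda u,v,z: 1000*(M.T@(watz(ci,290+(u+.5)/3-.5,150+(v+.5)/3-.5,z)[:2]-t))
for n,a in dict(pe1=(543,377,.052),pe2=(520,460,.052),foot=(550,355,.046),foot2=(545,390,.04),foot3=(527,462,.04),topc=(568,305,.058),tope=(552,480,.058),pback=(68,528,.052)).items(): print(n,g(*a))
```

```text
pe1 [46.37165162 21.07110127]
pe2 [47.53033982 -0.83422649]
foot [50.32242513 23.2823605 ]
foot2 [55.84924648 10.6740332 ]
foot3 [ 57.62197915 -10.02743463]
topc [43.33729555 41.21284342]
tope [53.97197219 -2.43552942]
pback [-52.5342621 -22.5258687]
```

The crop shows the plate's end at (543,377) and the stop at about (550,355), so about 3–4 mm are left.

>>> servo_tool:
  steps:
    - {"dp":[0,0.0002,0],"spin":-0.004,"claw":0.72}
    - {"dp":[0,0.0004,0],"spin":-0.008,"claw":0.72}
    - {"dp":[0,0.0006,0],"spin":-0.012,"claw":0.72}
    - {"dp":[0,0.0008,0],"spin":-0.016,"claw":0.72}
    - {"dp":[0,0.0008,0],"spin":-0.02,"claw":0.72}

```text
clock: 8.85
tool_pos: [0.618, -0.0154, 0.0673]
ee_rot: [0.795, -3.039, 0.0]
wrist_force: [-0.5, -3.4, 0.2]
width: 0.28
```

```bash
python3 g.py
```

```text
clock 8.85 TCP a 1.689202927658676 rho 0.04513480051207858 y-yaw as a 1.675293561041499 pos [ 0.61804584 -0.01535994  0.0672709 ] F tool [ 2.06618759 -2.69943641 -0.22409065] pivot in tool [ 0.04513043 -0.00062778] w 0.279674376130907
```

>>> servo_tool:
  steps:
    - {"dp":[0,0.0001,0],"spin":0,"claw":0.72}
    - {"dp":[0,0.0002,0],"spin":0,"claw":0.72}
    - {"dp":[0,0.0003,0],"spin":0,"claw":0.72}
    - {"dp":[0,0.0004,0],"spin":0,"claw":0.72}
    - {"dp":[0,0.0004,0],"spin":-0.01,"claw":0.72}

```text
clock: 9.35
tool_pos: [0.6179, -0.015, 0.0673]
ee_rot: [0.81, -3.035, 0.0]
wrist_force: [-0.1, -4.1, -0.5]
width: 0.28
```

```bash
python3 g.py
```

```text
clock 9.35 TCP a 1.6976765038853427 rho 0.045148676106114255 y-yaw as a 1.6852559290499496 pos [ 0.61786454 -0.01502283  0.06728697] F tool [ 2.16089898 -3.50114346  0.53739286] pivot in tool [ 0.04514519 -0.00056076] w 0.2796078481788699
```

>>> servo_tool:
  steps:
    - {"dp":[0,0.0001,0],"spin":0,"claw":0.72}
    - {"dp":[0,0.0002,0],"spin":0,"claw":0.72}
    - {"dp":[0,0.0003,0],"spin":0,"claw":0.72}
    - {"dp":[0,0.0004,0],"spin":0,"claw":0.72}
    - {"dp":[0,0.0004,0],"spin":-0.01,"claw":0.72}

```text
clock: 9.85
tool_pos: [0.6176, -0.0147, 0.0673]
ee_rot: [0.825, -3.031, 0.0]
wrist_force: [-0.7, -4.2, -0.1]
width: 0.282
```

```bash
python3 g.py
```

```text
clock 9.85 TCP a 1.7064675312385786 rho 0.04513141897136963 y-yaw as a 1.6952735602720037 pos [ 0.61764627 -0.01469098  0.06727098] F tool [ 2.73657162 -3.26113787  0.12027667] pivot in tool [ 0.04512859 -0.00050519] w 0.2817639632211498
```

>>> servo_tool:
  steps:
    - {"dp":[0,0.0001,0],"spin":0,"claw":0.72}
    - {"dp":[0,0.0002,0],"spin":0,"claw":0.72}
    - {"dp":[0,0.0003,0],"spin":0,"claw":0.72}
    - {"dp":[0,0.0004,0],"spin":0,"claw":0.72}
    - {"dp":[0,0.0004,0],"spin":-0.01,"claw":0.72}

```text
clock: 10.35
tool_pos: [0.6174, -0.0143, 0.0673]
ee_rot: [0.84, -3.027, 0.0]
wrist_force: [-0.0, -2.7, -0.2]
width: 0.279
```

```bash
python3 g.py
```

```text
clock 10.35 TCP a 1.7161605192843195 rho 0.045167035730002414 y-yaw as a 1.7053163858409506 pos [ 0.61744885 -0.01429879  0.06727526] F tool [ 1.41976016 -2.34582564  0.16838799] pivot in tool [ 0.04516438 -0.00048979] w 0.2789294802004405
```

>>> servo_tool:
  steps:
    - {"dp":[0,0.0001,0],"spin":0,"claw":0.72}
    - {"dp":[0,0.0002,0],"spin":0,"claw":0.72}
    - {"dp":[0,0.0003,0],"spin":0,"claw":0.72}
    - {"dp":[0,0.0004,0],"spin":0,"claw":0.72}
    - {"dp":[0,0.0004,0],"spin":-0.01,"claw":0.72}

```text
clock: 10.85
tool_pos: [0.6173, -0.014, 0.0673]
ee_rot: [0.855, -3.023, 0.0]
wrist_force: [0.0, -3.9, -1.0]
width: 0.283
```

```bash
python3 g.py
```

```text
clock 10.85 TCP a 1.7235940157937795 rho 0.04519912825980267 y-yaw as a 1.7152916495158466 pos [ 0.6172988  -0.0139966   0.06727559] F tool [ 1.99073844 -3.30474165  0.9813993 ] pivot in tool [ 0.04519757 -0.00037526] w 0.283151114256345
```

>>> servo_tool:
  steps:
    - {"dp":[0,0.0001,0],"spin":0,"claw":0.72}
    - {"dp":[0,0.0002,0],"spin":0,"claw":0.72}
    - {"dp":[0,0.0003,0],"spin":0,"claw":0.72}
    - {"dp":[0,0.0004,0],"spin":0,"claw":0.72}
    - {"dp":[0,0.0004,0],"spin":-0.01,"claw":0.72}

```text
clock: 11.35
tool_pos: [0.6171, -0.0138, 0.0673]
ee_rot: [0.87, -3.019, 0.0]
wrist_force: [-0.2, -5.2, 0.3]
width: 0.282
```

```bash
python3 g.py
```

```text
clock 11.35 TCP a 1.7286352948095787 rho 0.045136479552641856 y-yaw as a 1.7250802963512455 pos [ 0.61712439 -0.01383737  0.06730502] F tool [ 2.88899906 -4.2742695  -0.31898762] pivot in tool [ 0.04513619 -0.00016046] w 0.28195802817947313
```

>>> servo_tool:
  steps:
    - {"dp":[0,0.0001,0],"spin":0,"claw":0.72}
    - {"dp":[0,0.0002,0],"spin":0,"claw":0.72}
    - {"dp":[0,0.0003,0],"spin":0,"claw":0.72}
    - {"dp":[0,0.0003,0],"spin":0,"claw":0.72}
    - {"dp":[0,0.0003,0],"spin":0,"claw":0.72}

```text
clock: 11.85
tool_pos: [0.6171, -0.0137, 0.0673]
ee_rot: [-0.87, 3.019, -0.001]
wrist_force: [0.6, -5.4, -0.5]
width: 0.28
```

```bash
python3 g.py
```

```text
clock 11.85 TCP a 1.7308393481123774 rho 0.045155832873801975 y-yaw as a 1.7246354100157615 pos [ 0.61708736 -0.013743    0.06729831] F tool [ 2.35684539 -4.88518542  0.45323161] pivot in tool [ 0.04515496 -0.00028014] w 0.27992746110358935
```

>>> servo_tool:
  steps:
    - {"dp":[0,0.0001,0],"spin":0,"claw":0.72}
    - {"dp":[0,0.0002,0],"spin":0,"claw":0.72}
    - {"dp":[0,0.0003,0],"spin":0,"claw":0.72}
    - {"dp":[0,0.0004,0],"spin":0,"claw":0.72}
    - {"dp":[0,0.0004,0],"spin":0,"claw":0.72}

```text
clock: 12.35
tool_pos: [0.617, -0.0137, 0.0673]
ee_rot: [-0.869, 3.019, -0.001]
wrist_force: [1.2, -5.2, -1.3]
width: 0.28
```

```bash
python3 g.py
```

```text
clock 12.35 TCP a 1.7325064839988573 rho 0.045149036329960444 y-yaw as a 1.7244337550765336 pos [ 0.61704114 -0.0136832   0.06729479] F tool [ 1.73756684 -5.07276293  1.29000338] pivot in tool [ 0.04514757 -0.00036447] w 0.27961758182136015
```

>>> servo_tool:
  steps:
    - {"dp":[0,0.0002,0],"spin":0,"claw":0.72}
    - {"dp":[0,0.0004,0],"spin":0,"claw":0.72}
    - {"dp":[0,0.0006,0],"spin":0,"claw":0.72}
    - {"dp":[0,0.0006,0],"spin":0,"claw":0.72}
    - {"dp":[0,0.0006,0],"spin":0,"claw":0.72}

```text
clock: 12.85
tool_pos: [0.617, -0.0136, 0.0673]
ee_rot: [-0.869, 3.018, -0.002]
wrist_force: [1.8, -6.3, -1.5]
width: 0.279
```

```bash
python3 g.py
```

```text
clock 12.85 TCP a 1.7353384536164111 rho 0.04515920461393404 y-yaw as a 1.7241007251920557 pos [ 0.61698068 -0.01357006  0.06730033] F tool [ 1.80327913 -6.3337256   1.47330935] pivot in tool [ 0.04515635 -0.00050748] w 0.2790813460674761
```

>>> servo_tool:
  steps:
    - {"dp":[0,0.0003,0],"spin":0,"claw":0.72}
    - {"dp":[0,0.0006,0],"spin":0,"claw":0.72}
    - {"dp":[0,0.0008,0],"spin":0,"claw":0.72}
    - {"dp":[0,0.0008,0],"spin":0,"claw":0.72}
    - {"dp":[0,0.0008,0],"spin":0,"claw":0.72}

```text
clock: 13.35
tool_pos: [0.6169, -0.0134, 0.0673]
ee_rot: [-0.868, 3.018, -0.003]
wrist_force: [3.7, -7.5, -2.2]
width: 0.278
```

```bash
python3 g.py
```

```text
clock 13.35 TCP a 1.738191303240861 rho 0.045199294893686445 y-yaw as a 1.723705310943799 pos [ 0.61694448 -0.01344003  0.06733868] F tool [ 0.86816156 -8.30404251  2.23912214] pivot in tool [ 0.04519455 -0.00065473] w 0.2776211855291553
```

>>> servo_tool:
  steps:
    - {"dp":[0,0.0003,0],"spin":0,"claw":0.72}
    - {"dp":[0,0.0006,0],"spin":0,"claw":0.72}
    - {"dp":[0,0.0009,0],"spin":0,"claw":0.72}
    - {"dp":[0,0.0011,0],"spin":0,"claw":0.72}
    - {"dp":[0,0.0011,0],"spin":0,"claw":0.72}

```text
clock: 13.85
tool_pos: [0.6169, -0.0133, 0.0674]
ee_rot: [-0.867, 3.018, -0.004]
wrist_force: [4.6, -9.3, -2.6]
width: 0.281
```

```bash
python3 g.py
```

```text
clock 13.85 TCP a 1.7424848248722193 rho 0.04523937294510167 y-yaw as a 1.7231473025006614 pos [ 0.61687224 -0.01325542  0.06736351] F tool [  0.98833501 -10.31337957   2.61353214] pivot in tool [ 0.0452309  -0.00087476] w 0.2807113901430791
```

The force estimate puts the nose at about 4.3 N, inside the band. I'll hold here for 2.5 s.

>>> servo_tool:
  steps:
    - {"dp":[0,0,0],"spin":0,"claw":0.72}
    - {"dp":[0,0,0],"spin":0,"claw":0.72}
    - {"dp":[0,0,0],"spin":0,"claw":0.72}
    - {"dp":[0,0,0],"spin":0,"claw":0.72}
    - {"dp":[0,0,0],"spin":0,"claw":0.72}

```text
clock: 14.35
tool_pos: [0.6169, -0.0133, 0.0674]
ee_rot: [-0.867, 3.018, -0.004]
wrist_force: [4.7, -10.3, -2.5]
width: 0.28
```

>>> servo_tool:
  steps:
    - {"dp":[0,0,0],"spin":0,"claw":0.72}
    - {"dp":[0,0,0],"spin":0,"claw":0.72}
    - {"dp":[0,0,0],"spin":0,"claw":0.72}
    - {"dp":[0,0,0],"spin":0,"claw":0.72}
    - {"dp":[0,0,0],"spin":0,"claw":0.72}

```text
clock: 14.85
tool_pos: [0.6169, -0.0133, 0.0674]
ee_rot: [-0.867, 3.018, -0.004]
wrist_force: [4.3, -8.7, -3.5]
width: 0.277
```

>>> servo_tool:
  steps:
    - {"dp":[0,0,0],"spin":0,"claw":0.72}
    - {"dp":[0,0,0],"spin":0,"claw":0.72}
    - {"dp":[0,0,0],"spin":0,"claw":0.72}
    - {"dp":[0,0,0],"spin":0,"claw":0.72}
    - {"dp":[0,0,0],"spin":0,"claw":0.72}

```text
clock: 15.35
tool_pos: [0.6169, -0.0133, 0.0674]
ee_rot: [-0.867, 3.018, -0.004]
wrist_force: [3.9, -9.3, -2.7]
width: 0.275
```

>>> servo_tool:
  steps:
    - {"dp":[0,0,0],"spin":0,"claw":0.72}
    - {"dp":[0,0,0],"spin":0,"claw":0.72}
    - {"dp":[0,0,0],"spin":0,"claw":0.72}
    - {"dp":[0,0,0],"spin":0,"claw":0.72}
    - {"dp":[0,0,0],"spin":0,"claw":0.72}

```text
clock: 15.85
tool_pos: [0.6169, -0.0133, 0.0673]
ee_rot: [-0.867, 3.018, -0.004]
wrist_force: [3.9, -8.6, -4.0]
width: 0.279
```

```bash
python3 g.py
python3 - <<'E'
import sys; sys.path.insert(0,'.')
from h import *; import pickle
ci=camera_info('wrist'); pickle.dump(ci,open('w6.pkl','wb'))
p,d=capture('wrist'); cv2.imwrite('pics/w6.png',cv2.resize(p[150:340,290:550],None,fx=3,fy=3,interpolation=cv2.INTER_CUBIC))
E
```

```text
clock 15.85 TCP a 1.741658740807683 rho 0.045213223908040244 y-yaw as a 1.7230723366737792 pos [ 0.61687076 -0.01330099  0.06734616] F tool [ 1.20923372 -9.32611077  4.01997947] pivot in tool [ 0.0452054 -0.0008403] w 0.2793948523471639
```

View pics/w6.png

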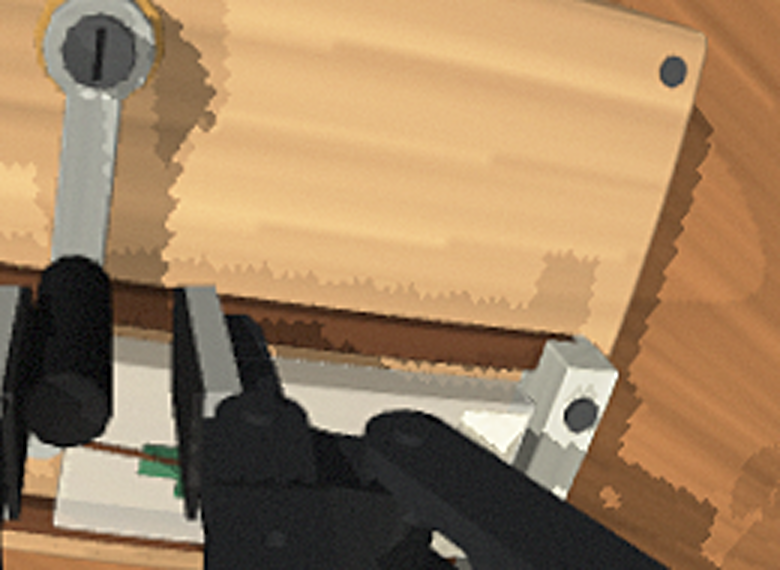

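The crop shows the plate's end tight against the stop at (528,400). The mean nose force over the 2 s hold was about 4 N. Now I'll swing the clip back.

>>> servo_tool:
  steps:
    - {"dp":[0.0002,-0.0043,0],"spin":0,"claw":0.72}
    - {"dp":[0.0005,-0.0088,0],"spin":0.1,"claw":0.72}
    - {"dp":[0.0011,-0.0132,0],"spin":0.2,"claw":0.72}
    - {"dp":[0.0022,-0.0176,0],"spin":0.3,"claw":0.72}
    - {"dp":[0.0038,-0.0218,0],"spin":0.4,"claw":0.72}

```text
clock: 16.4
tool_pos: [0.6236, -0.0283, 0.0673]
ee_rot: [0.25, -3.132, -0.006]
wrist_force: [-1.9, 2.9, -0.1]
width: 0.279
```

```bash
python3 g.py
```

```text
clock 16.4 TCP a 1.3769858043417331 rho 0.04566611885168259 y-yaw as a 1.3231047319382165 pos [ 0.62363178 -0.02833572  0.06731917] F tool [1.39309617 3.19101763 0.11560737] pivot in tool [ 0.04559984 -0.00245933] w 0.27944330141603574
```

>>> servo_tool:
  steps:
    - {"dp":[0.0009,-0.0075,0],"spin":0.12,"claw":0.72}
    - {"dp":[0.0019,-0.0132,0],"spin":0.24,"claw":0.72}
    - {"dp":[0.0035,-0.0184,0],"spin":0.36,"claw":0.72}
    - {"dp":[0.0057,-0.0233,0],"spin":0.48,"claw":0.72}
    - {"dp":[0.0085,-0.0279,0],"spin":0.6,"claw":0.72}

```text
clock: 16.9
tool_pos: [0.6212, -0.0569, 0.0674]
ee_rot: [0.687, 3.064, 0.007]
wrist_force: [2.6, 2.1, -1.5]
width: 0.282
```

```bash
python3 g.py
```

```text
clock 16.9 TCP a 0.7437095119227315 rho 0.04622589958413892 y-yaw as a 0.7227338312281772 pos [ 0.6212077  -0.05685056  0.06741916] F tool [-1.45753222  3.00282731  1.49909495] pivot in tool [ 0.04621572 -0.00096954] w 0.2821304093964853
```

>>> servo_tool:
  steps:
    - {"dp":[0.0014,-0.0064,0],"spin":0.12,"claw":0.72}
    - {"dp":[0.0023,-0.0117,0],"spin":0.24,"claw":0.72}
    - {"dp":[0.0039,-0.0168,0],"spin":0.36,"claw":0.72}
    - {"dp":[0.0061,-0.0218,0],"spin":0.48,"claw":0.72}
    - {"dp":[0.008,-0.025,0],"spin":0.57,"claw":0.72}

```text
clock: 17.4
tool_pos: [0.6038, -0.0772, 0.0676]
ee_rot: [1.521, 2.747, 0.006]
wrist_force: [2.8, 0.9, -0.7]
width: 0.28
```

>>> servo_tool:
  steps:
    - {"dp":[0,0,0],"spin":0,"claw":0.72}
    - {"dp":[0,0,0],"spin":0,"claw":0.72}
    - {"dp":[0,0.002,0],"spin":0,"claw":0.72}
    - {"dp":[0,0.004,0],"spin":0,"claw":0.65}
    - {"dp":[0,0.004,0],"spin":0,"claw":0.6}

```text
clock: 17.9
tool_pos: [0.6051, -0.0771, 0.067]
ee_rot: [-1.516, -2.75, 0.0]
wrist_force: [-0.3, 0.0, -0.8]
width: 0.398
```

```bash
python3 g.py
```

```text
clock 17.9 TCP a 0.18210682795748345 rho 0.04702469310498025 y-yaw as a 0.15585053811860483 pos [ 0.60512983 -0.07709672  0.0669866 ] F tool [ 0.18049256 -0.22675115  0.82736376] pivot in tool [ 0.04700847 -0.00123455] w 0.39838122673723236
```

The clip is back at about 0.2 rad and no contact force is left. Lifting off now.

>>> servo_tool:
  steps:
    - {"dp":[0,0,-0.01],"spin":0,"claw":0.6}
    - {"dp":[0,0,-0.03],"spin":0,"claw":0.6}
    - {"dp":[0,0,-0.06],"spin":0,"claw":0.6}
    - {"dp":[0,0,-0.1],"spin":0,"claw":0.6}
    - {"dp":[0,0,-0.14],"spin":0,"claw":0.6}

```text
clock: 18.4
tool_pos: [0.6047, -0.0776, 0.2091]
ee_rot: [-1.518, -2.75, 0.001]
wrist_force: [1.0, 0.3, 0.5]
width: 0.399
```

>>> servo_tool:
  steps:
    - {"dp":[0.03,0,-0.02],"spin":0,"claw":0.6}
    - {"dp":[0.06,0,-0.04],"spin":0,"claw":0.6}
    - {"dp":[0.09,0,-0.04],"spin":0,"claw":0.6}
    - {"dp":[0.1,0,-0.04],"spin":0,"claw":0.6}
    - {"dp":[0.1,0,-0.04],"spin":0,"claw":0.6}

```text
clock: 18.9
tool_pos: [0.5514, 0.0085, 0.248]
ee_rot: [1.515, 2.752, 0.001]
wrist_force: [-0.2, 0.6, 0.6]
width: 0.4
```

Run:
```python
from h import *; import pickle
ci=camera_info('wrist'); pickle.dump(ci,open('w7.pkl','wb'))
p,d=capture('wrist'); 
cs=np.array([wproj(ci,[.60,0.0,.045])]).astype(int)[0]; print(cs, status.get_obs()['tool_pos'])
x0=max(0,min(640-260,cs[0]-130));y0=max(0,min(400-190,cs[1]-95)); print(x0,y0)
cv2.imwrite('pics/w7.png',cv2.resize(p[y0:y0+190,x0:x0+260],None,fx=3,fy=3,interpolation=cv2.INTER_CUBIC))
```

```text
[354 203] [0.55201318 0.00693014 0.24763372]
224 108
```

View pics/w7.png

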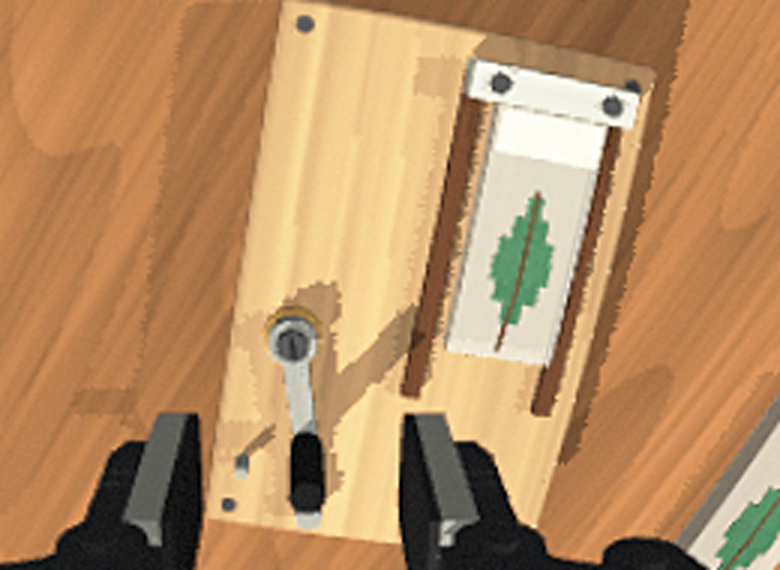

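Run:
```python
from h import *; import pickle
ci=pickle.load(open('w7.pkl','rb')); 
g=lambda u,v,z: watz(ci,224+(u+.5)/3-.5,108+(v+.5)/3-.5,z)[:2]
W=np.array([g(*c,.04) for c in((655,70),(283,2),(208,517))]); S=np.array([[75,-45],[75,105],[-150,105]])/1000
A=(S-S.mean(0))@[1,1j]; B=(W-W.mean(0))@[1,1j]; th=np.angle(np.vdot(A,B)); c,s=np.cos(th),np.sin(th); M=np.array([[c,-s],[s,c]]); t=W.mean(0)-M@S.mean(0)
f=lambda *a:(1000*(M.T@(g(*a)-t))).round(1)
print('res',(1000*(S@M.T+t-W)).round(1))
for n,a in dict(b1=(445,349,.052),b2=(551,365,.052),stop1=(468,96,.058),stop2=(636,128,.058),pivot=(292,342,.055),post=(306,498,.096),nose=(309,522,.053)).items(): print(n,f(*a))
```

```text
res [[ 0.9  1.2]
 [-1.5  1.4]
 [ 0.6 -2.6]]
b1 [-48.7  20.8]
b2 [-49.2 -24.1]
stop1 [50.8 32.8]
stop2 [ 51.2 -33.6]
pivot [-53.7  81.1]
post [-98.   68.9]
nose [-134.7   61.5]
```

```bash
python3 -c "
from h import *
print(workorder.close_job(), status.get_obs()['wrist_force'])"
```

```text
the job is handed in; nothing more can be done
the job is handed in; nothing more can be done
```

The plate is home against the end stop, the clip is swung clear, and the job is handed in at about 19 s of the 64 s allowed; no verdict is reported. I caged the post loosely between the fingers, swung the clip onto the plate's edge, and held the press for just over 2 s. Then I swung the clip back and lifted off.

- **Plate:** in the last wrist view its back edge is at stand x ≈ -49 mm and the stop face at about +51 mm. That is exactly the plate's 100 mm length, so there is no visible gap, and it lies square to about 0.01 rad. These positions are good to about 2 mm, so the view can't by itself confirm the 1.5 mm limit.
- **Clip:** it stands at about 0.27 rad, below the 0.5 limit. The gripper is clear above everything, with the wrist force near zero.
- **Press force:** this check disagreed. The wrist force gave about 4 N at the nose, while the tool's travel after contact suggested up to about 7 N. Finger flex probably explains the difference, and both values are inside the 2.5–10 N band.
- **Other things on the table:** I kept the arm away from the pot, magnifier and jar, but did not re-measure them at the end.

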